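Hold the UV curing lamp over the coated strip

ROBOT

A 7-joint arm with a two-finger parallel gripper is mounted at the origin on the work surface. World frame = base frame: x ahead of the robot, y to its left, z up, the work surface at z = 0. Lengths are in m, angles in rad, forces in N, time in s.
With the tool pointing down it reaches from about 0.4 to 0.85 m from the base axis. Payload 10.4 kg.
Tool frame: the origin (TCP) lies at the very end of the fingers, on their centre line; the grasp point (between the pads) lies 19 mm behind it; z points along the fingers, y is the line along which they close (so a half turn about z gives the same grasp; the last joint's range is limited). The gripper opens to 87 mm and grips with 3 to 60 N. Pads are 19 mm wide; open, the fingers measure 117 mm over their backs; the gripper's body (75 mm by 190 mm) begins 51 mm behind the grasp point.
Start: joints at [1.117, 0.332, -0.065, 1.46, 0.022, 1.35, -0.088], TCP at [0.261, -0.568, 0.223] pointing down, gripper open.
Joint ranges: [-2.6, 2.6], [-0.5, 2.12], [-1.47, 1.34], [0.16, 2.42], [-1.27, 4.41], [0.06, 2.06], [-2.6, 2.6]. Speed limits (rad/s): [2.22, 2.22, 2.79, 2.79, 3.14, 3.14, 3.14].

INTERFACE

Orientations are given as a unit quaternion [x, y, z, w].
In Python, from bench import * gives the robot as it stands.
- The arm moves only by the tool carry_out, never from a script. Its argument "deltas" is a list of rows, each an object with "hand": the finger opening in mm, from 0 to 87; "dp": the shift along the tool's x, y, z each as a share of 250 mm, from -1 to 1, a list of three; "spin": the turn about the tool's z as a share of pi rad, from -1 to 1. In form: [{"hand": hand, "dp": [dx, dy, dz], "spin": spin}, ...]. A call has 1 to 20 rows; each row is the pose to reach, as a shift and turn from the pose commanded when the call began, along the tool's axes at that moment, turning the shorter way round; what a row does not reach only later rows make up. A row lasts 1/10 s, in which the tool goes at most 50 mm and 8.59 degrees, less where a joint would pass 70% of its speed; a pose out of reach is approached as far as the arm can. A call with a number of a shift or a turn outside -1 to 1 is refused whole. A call with a gripper value outside its range is refused whole. The fingers move at their own pace and stop on an object; "force" is the grip in N (left out, the last holds). Time passes only in rows, so rows that repeat a pose let the fingers close. It gives the time, the measured TCP pose, the force, the opening and the grip force at its end, in the units of the state.
- read_state(): the state, without advancing time (a new reading comes with each control period).
- camera(name): name is "scene" or "top"; returns the picture (384x512x3 uint8, red, green, blue); there is no depth.
- get_calibration(name): a dict with "fx", "fy", "cx", "cy" (pixels), "R" (3x3) and "t" (3): a world point X has camera coordinates R X + t. Camera axes: x right, y down, z forward; pixel columns grow to the right and rows downward; lengths in m; the calibration is good to about 2 mm. A picture is of the moment at which its call begins. get_calibration takes no time and is no camera call.
- close_job(): hands the job in; it is judged then, once.
The state is a dict: "time": time; "joint_positions": joint angles; "joint_vel": joint speeds; "joint_torque": joint torques, N m; "ee_pos": TCP position; "eef_rot": TCP orientation; "ft_force": force on the tool from outside, world axes, zero at the start; "torque": the same for the moment, N m; "width": finger opening in m; "grip_force": force on a finger pad.
Only numpy, scipy, OpenCV 4.12 (cv2) and the standard library are available. Lean on these libraries where they do the work, as an engineer would, in place of code of your own. Each camera call takes 0.05 s, during which the arm holds its last target. There are 200 camera calls.

TASK

Lift the cordless UV lamp straight up out of its charging dock, carry it clear over the driver stand with its window facing down, and hold it over the lime-green coated strip on the opened phone: window level, lined up along the strip and centred on it, about 10 mm above it. The lamp must not touch the phone, its holder or the driver stand, and everything else on the bench stays where it is. Finish while still holding the lamp there, steady; do not put it down.

Things in the scene. Friction and masses are not known exactly. Their poses are not given: they have to be found in the camera images.
- lamp: Loose cordless UV lamp, about 160 g, 132 mm tall, upright in the dock. Origin: centre of the violet window on its underside; z up. White head 78 (x) by 28 (y) mm, z 0 to 22; window 66 (x) by 20 (y); grey neck; black rubber grip 34 (x) by 26 (y) mm, centred, z 33 to 129, sturdy (20 N grip is fine); white cap with violet dot on top. The same either way round.
- dock: Fixed grey charging dock, origin under the centre of its pocket, z up. 124 (x) by 76 (y) mm, 20 mm high, open pocket 82 by 32 mm with its floor at z 8 mm, where the lamp stands with its axes along the dock's (2 mm play on each side); black box 36 mm high with three green lights at its +x end, x 62 to 92.
- holder: Fixed phone repair holder with a phone clamped in it, back cover off, origin under its centre, z up. Base 176 (x) by 104 (y) mm; phone 147 (x) by 72 (y) mm, steel rim top at z 24; two blue jaws 110 mm long in x along the phone's long sides (|y| 36.5 to 49.5), top at z 28, the highest part; clamping knob out to y -72 mm.
- strip (a point): Centre of the top face of the lime-green coated strip, 50 mm (along x) by 8 mm (y), flat, on the phone's logic board: fixed in the holder at (8, -14, 23) mm; x along the strip, z up. The two ends are alike.
- stand: Fixed aluminium driver stand between dock and holder, 200 (x) by 46 (y) mm, block 52 mm high with six upright drivers; tallest point 136 mm above its underside. Origin under its centre, z up.
- spool: Loose solder spool standing on its flange, 62 mm diameter, 45 mm high, origin under its centre.
- pump_bottle: Loose white pump bottle with blue collar and steel top, 62 mm diameter, 127 mm high, origin under its centre.
- flux_jar: Loose amber jar with a yellow cap, 48 mm diameter, 42 mm high, origin under its centre.
- screw_dish: Loose steel screw dish, 84 mm diameter, 18 mm high, origin under its centre.
- tweezers: Loose steel tweezers lying flat, 120 mm long (x), 9 mm high, origin under the middle.
- multimeter: Loose blue multimeter lying on its back, 182 (x) by 86 (y) mm, 50 mm high, origin under its centre.

How it is judged:
By the outcome, as a careful person would: the job done as asked, in the order asked, and still so for the second after the job is handed in, while the arm keeps its last pose, push and grip.
It also fails if it takes over 46 s, if anything falls off the work surface, if the arm or the gripper's body presses on something with over 40 N, if the wrist force passes 120 N, or if a joint passes its speed limit or range.

## Working session

There is one attempt and no reset: what is moved stays moved. The work goes in short steps, Python scripts to look and compute and a tool call to move; the robot and the scene stay as the last step left them, time stands still between calls to the robot, and variables do not carry over. Pictures are saved under pics/ and viewed, at most 10 in all, crops included, and the job is handed in when it is done.

Besides the shell and the picture viewer there is one more tool, called after "Request:" in YAML: its name, and indented under it one key for each argument. carry_out: Moves the arm, as the interface text tells. Its arguments: {"type":"object","properties":{"deltas":{"type":"array","items":{"type":"object","properties":{"hand":{"type":"number"},"dp":{"type":"array","items":{"type":"number","minimum":-1,"maximum":1}},"spin":{"type":"number","minimum":-1,"maximum":1}}}},"force":{"type":"number"}},"required":["deltas"]}

```bash
mkdir -p pics
python3 - <<'E'
from bench import *
import cv2,numpy as np
for n in("scene","top"):
    im=camera(n); cv2.imwrite(f"pics/{n}0.png",im[:,:,::-1]); c=get_calibration(n); print(n,{k:np.round(v,4).tolist() for k,v in c.items()})
s=read_state(); print({k:np.round(v,4).tolist() for k,v in s.items()})
E
```

```text
scene {'fx': 368.0349, 'fy': 368.0349, 'cx': 254.6941, 'cy': 193.7294, 'R': [[-0.8633, 0.5045, -0.0136], [0.4281, 0.7175, -0.5495], [-0.2674, -0.4802, -0.8354]], 't': [0.4984, -0.1934, 1.443]}
top {'fx': 356.014, 'fy': 356.014, 'cx': 254.3881, 'cy': 188.726, 'R': [[0.0014, -0.9999, 0.0144], [-0.991, -0.0034, -0.134], [0.134, -0.0141, -0.9909]], 't': [-0.0091, 0.5322, 1.2168]}
{'time': 0.1, 'joint_positions': [1.1174, 0.3328, -0.0647, 1.4609, 0.0216, 1.3499, -0.0885], 'joint_vel': [-0.0014, -0.0025, -0.0003, -0.0012, 0.0003, -0.0022, 0.0004], 'joint_torque': [0.0023, -62.4544, 0.0252, -39.0715, -0.0613, 0.0366, 0.0001], 'ee_pos': [0.2608, -0.5676, 0.2218], 'eef_rot': [0.9769, 0.2137, -0.0002, -0.0006], 'ft_force': [0.0317, -0.3884, 0.4549], 'torque': [-0.0051, -0.046, 0.0156], 'grip_force': 0.0, 'width': 0.0871}
```

View pics/scene0.png

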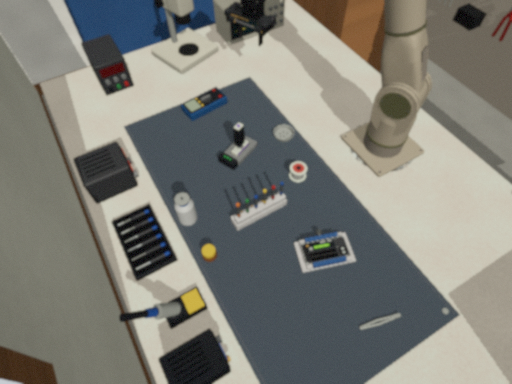

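View pics/top0.png

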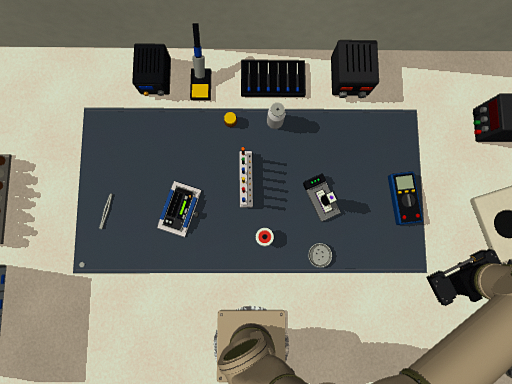

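The top view shows the dock and lamp at about (322,198), the stand at (246,180), the holder at (180,208) with its lime strip near (184,208), and the spool at (264,237). The scene view shows the lamp at (238,135), the stand at (258,205) and the holder at (325,250). I'll enlarge both.

Run:
```python
import cv2,numpy as np
a=cv2.imread("pics/top0.png");b=cv2.imread("pics/scene0.png")
def c(im,u,v,w=57,h=43): return cv2.resize(im[v:v+h,u:u+w],(w*7,h*7),interpolation=cv2.INTER_NEAREST)[:300,:399]
m=np.vstack([np.hstack([c(a,295,173,57,50)[:, :],c(a,152,180,57,60)[:,:]]),np.hstack([c(b,210,118,57,50),c(b,295,226,64,50)])])
cv2.imwrite("pics/m1.png",m);print(m.shape)
```

```text
(600, 798, 3)
```

View pics/m1.png

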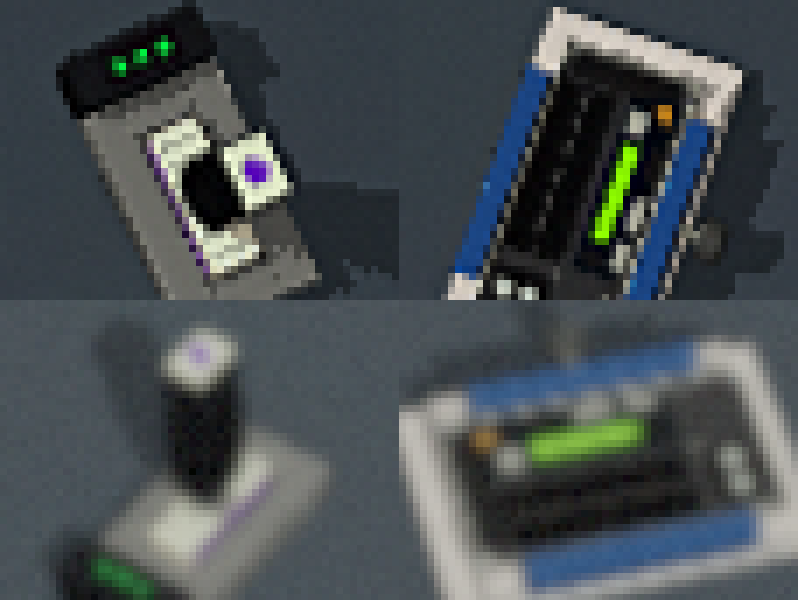

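The crops show:
- **Lamp:** violet cap dot at top (331,197) and scene (238,126).
- **Dock:** green lights at top (315,181).
- **Strip:** lime strip at top (183,208) and scene (322,246), clearly separable by colour.
- **Jaws:** blue, also separable by colour.

Next I measure them.

```bash
cat > h.py <<'E'
import cv2,numpy as np
from bench import *
C={n:get_calibration(n) for n in("scene","top")}
def ray(n,p):
    c=C[n];R=np.array(c["R"]);t=np.array(c["t"]);p=np.atleast_2d(p).astype(float)
    d=np.c_[(p[:,0]-c["cx"])/c["fx"],(p[:,1]-c["cy"])/c["fy"],np.ones(len(p))]@R
    return -R.T@t,d
def plane(n,p,z):
    o,d=ray(n,p); return o+d*((z-o[2])/d[:,2])[:,None]
def tri(ps):
    A=np.zeros((3,3));b=np.zeros(3);rs=[]
    for n,p in ps.items():
        o,d=ray(n,p);d=d[0]/np.linalg.norm(d[0]);M=np.eye(3)-np.outer(d,d);A+=M;b+=M@o;rs.append((M,o))
    X=np.linalg.solve(A,b);return X,[round(1e3*np.linalg.norm(M@(X-o)),2) for M,o in rs]
def mask(im,box,f):
    u,v,w,h=box;s=im[v:v+h,u:u+w];m=f(cv2.cvtColor(s,cv2.COLOR_RGB2HSV).astype(int))
    y,x=np.nonzero(m);return np.c_[x+u,y+v]
def hs(lo,hi,s,v): return lambda a:(a[...,0]>=lo)&(a[...,0]<=hi)&(a[...,1]>=s)&(a[...,2]>=v)
def proj(n,X):
    c=C[n];q=np.array(c["R"])@np.array(X)+np.array(c["t"]);return np.array([c["fx"]*q[0]/q[2]+c["cx"],c["fy"]*q[1]/q[2]+c["cy"]])
def ang(P):
    (c,s,a)=cv2.minAreaRect((P[:,:2]*1e3).astype(np.float32));b=cv2.boxPoints((c,s,a));e=[b[1]-b[0],b[2]-b[1]];e=max(e,key=np.linalg.norm)
    w=np.linalg.svd(P[:,:2]-P[:,:2].mean(0))[2][0]
    return np.round(c,1),np.round(s,1),round(np.degrees(np.arctan2(e[1],e[0]))%180,1),round(np.degrees(np.arctan2(w[1],w[0]))%180,1)
E
python3 - <<'E'
from h import *
I={n:cv2.cvtColor(cv2.imread(f"pics/{n}0.png"),cv2.COLOR_BGR2RGB) for n in C}
def two(nm,bs,f):
    ps={}
    for n in C:
        m=mask(I[n],bs[n],f);ps[n]=m.mean(0);print(nm,n,len(m),ps[n].round(1))
    X,r=tri(ps);print("  ->",X.round(4),r);return X
dot=two("dot",{"top":(326,191,12,12),"scene":(233,120,12,11)},lambda a:(a[...,0]>=120)&(a[...,0]<=150)&(a[...,1]>=50)&(a[...,2]>100))
two("lights",{"top":(305,176,20,12),"scene":(215,150,25,18)},hs(45,85,120,90))
two("lime",{"top":(170,195,25,25),"scene":(305,235,30,22)},hs(30,55,130,100))
for n,b in(("top",(170,195,25,25)),("scene",(305,235,30,22))): print("lime",n,ang(plane(n,mask(I[n],b,hs(30,55,130,100)),.023)))
for bx in((155,180,24,50),(182,192,26,50)):print("jaw",ang(plane("top",mask(I["top"],bx,hs(100,120,150,90)),.028)))
dk=mask(I["top"],(300,176,45,48),lambda a:(a[...,1]<40)&(a[...,2]>70)); print("dock",ang(plane("top",dk,.02)))
hd=mask(I["top"],(300,188,29,30),lambda a:(a[...,1]<60)&(a[...,2]>170)); print("head",ang(plane("top",hd,.030)))
st=mask(I["top"],(236,140,20,72),lambda a:(a[...,1]<40)&(a[...,2]>130)); print("stand",ang(plane("top",st,.052)))
E
```

```text
dot scene 1 [238. 125.]
dot top 10 [331.2 197. ]
  -> [ 0.493  -0.2542  0.1451] [np.float64(2.06), np.float64(2.06)]
lights scene 16 [226.9 157. ]
lights top 14 [314.7 180.4]
  -> [ 0.5634 -0.2216  0.0437] [np.float64(2.67), np.float64(2.67)]
lime scene 63 [321.1 245.7]
lime top 33 [182.4 207.6]
  -> [0.4682 0.2424 0.0253] [np.float64(3.31), np.float64(3.31)]
lime top (array([466.6, 245.4]), array([ 7.8, 48.6]), np.float32(163.1), np.float64(162.4))
lime scene (array([469.2, 239.4]), array([14.2, 52.4]), np.float32(159.5), np.float64(159.4))
jaw (array([478.3, 301.6]), array([ 12.1, 107.9]), np.float32(161.6), np.float64(162.0))
jaw (array([451.2, 219.4]), array([ 11.1, 107.8]), np.float32(161.7), np.float64(161.8))
dock (array([ 493.2, -255.2]), array([122.2,  83.6]), np.float32(24.5), np.float64(22.3))
head (array([ 494.8, -257.7]), array([74. , 36.9]), np.float32(25.5), np.float64(17.2))
stand (array([566.9,  23.5]), array([194.9,  42.4]), np.float32(1.3), np.float64(0.1))
```

Request:
carry_out:
  deltas:
    - {"hand":87,"dp":[0.97,-0.748,0],"spin":0}
    - {"hand":87,"dp":[0.97,-0.748,0],"spin":0}
    - {"hand":87,"dp":[0.97,-0.748,0],"spin":0}
    - {"hand":87,"dp":[0.97,-0.748,0],"spin":0}
    - {"hand":87,"dp":[0.97,-0.748,0],"spin":0}
    - {"hand":87,"dp":[0.97,-0.748,0],"spin":0}
    - {"hand":87,"dp":[0.97,-0.748,0],"spin":0}
    - {"hand":87,"dp":[0.97,-0.748,0],"spin":0}
    - {"hand":87,"dp":[0.97,-0.748,0],"spin":0}
    - {"hand":87,"dp":[0.97,-0.748,0],"spin":0}
    - {"hand":87,"dp":[0.97,-0.748,0],"spin":0}

```text
time: 1.2
ee_pos: [0.4025, -0.2979, 0.2224]
eef_rot: [0.977, 0.213, -0.0, -0.0]
ft_force: [0.1, 0.0, -0.3]
width: 0.0869
grip_force: 0.0
```

Request:
carry_out:
  deltas:
    - {"hand":87,"dp":[0.4,-0.002,0],"spin":0}
    - {"hand":87,"dp":[0.4,-0.002,0],"spin":0}
    - {"hand":87,"dp":[0.4,-0.002,0],"spin":0}
    - {"hand":87,"dp":[0.4,-0.002,0],"spin":0}

```text
time: 1.6
ee_pos: [0.4943, -0.2543, 0.2219]
eef_rot: [0.977, 0.214, -0.0, -0.0]
ft_force: [-1.4, -1.1, -0.6]
width: 0.0873
grip_force: 0.0
```

Run:
```python
from h import *
o=[]
for n,u,v,w,h in(("top",280,140,80,100),("scene",190,70,80,100)):
    im=camera(n);cv2.imwrite(f"pics/{n}1.png",im[:,:,::-1]);o.append(cv2.resize(im[v:v+h,u:u+w,::-1],(400,500),interpolation=cv2.INTER_NEAREST))
cv2.imwrite("pics/m2.png",np.hstack(o));print(read_state()["ee_pos"])
```

```text
[ 0.49304189 -0.25570788  0.22231529]
```

View pics/m2.png

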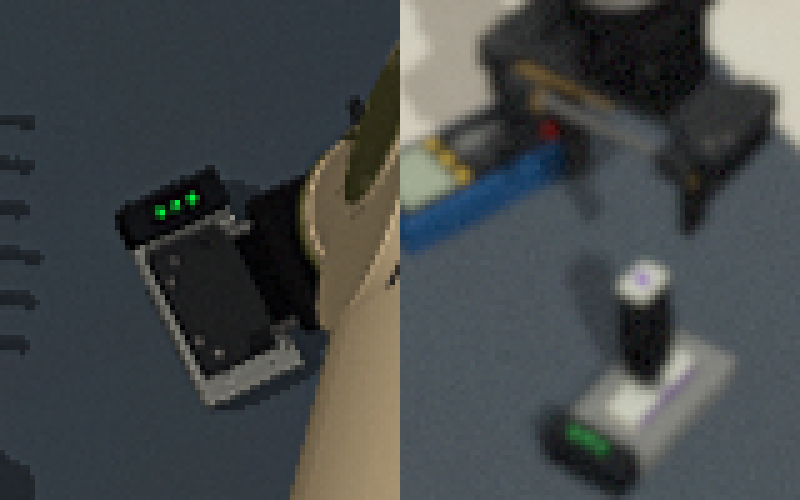

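The gripper is above the lamp and straddles the grip: in the crop, the fingers are at about (575,165) and (690,200), the lamp cap at (643,280). I'll descend and check before closing.

Request:
carry_out:
  deltas:
    - {"hand":87,"dp":[0,0,0.15],"spin":0}
    - {"hand":87,"dp":[0,0,0.3],"spin":0}
    - {"hand":87,"dp":[0,0,0.4],"spin":0}
    - {"hand":87,"dp":[0,0,0.48],"spin":0}
    - {"hand":87,"dp":[0,0,0.52],"spin":0}
    - {"hand":87,"dp":[0,0,0.548],"spin":0}
    - {"hand":87,"dp":[0,0,0.548],"spin":0}
    - {"hand":87,"dp":[0,0,0.548],"spin":0}

```text
time: 2.5
ee_pos: [0.4943, -0.255, 0.0865]
eef_rot: [0.977, 0.214, 0.001, 0.0]
ft_force: [0.5, -0.2, 0.5]
width: 0.0868
grip_force: 0.0
```

Run:
```python
from h import *
o=[]
for n,u,v,w,h in(("top",280,140,80,100),("scene",190,70,80,100)):
    im=camera(n);cv2.imwrite(f"pics/{n}2.png",im[:,:,::-1]);o.append(cv2.resize(im[v:v+h,u:u+w,::-1],(400,500),interpolation=cv2.INTER_NEAREST))
cv2.imwrite("pics/m3.png",np.hstack(o));s=read_state();print(s["ee_pos"],s["ft_force"])
```

```text
[ 0.4944834  -0.25486412  0.08661025] [ 0.28184056 -0.02921895  0.6777283 ]
```

View pics/m3.png

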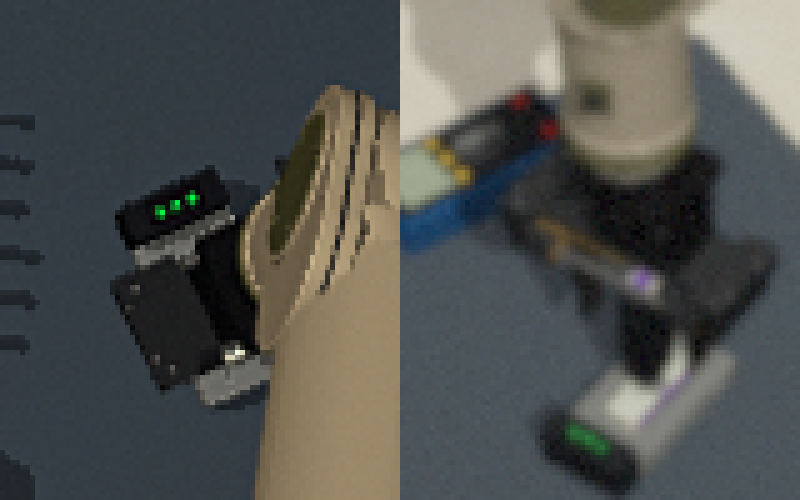

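The fingers sit around the grip and the cap at crop (643,280) is under the gripper body with nothing touching. I'll close gently first.

Request:
carry_out:
  deltas:
    - {"hand":40,"dp":[0,0,0],"spin":0}
    - {"hand":34,"dp":[0,0,0],"spin":0}
    - {"hand":30,"dp":[0,0,0],"spin":0}
    - {"hand":20,"dp":[0,0,0],"spin":0}
    - {"hand":20,"dp":[0,0,0],"spin":0}
    - {"hand":20,"dp":[0,0,0],"spin":0}
    - {"hand":20,"dp":[0,0,0],"spin":0}
    - {"hand":20,"dp":[0,0,0],"spin":0}
    - {"hand":20,"dp":[0,0,0],"spin":0}
    - {"hand":20,"dp":[0,0,0],"spin":0}
  force: 4

```text
time: 3.6
ee_pos: [0.4939, -0.2546, 0.0856]
eef_rot: [0.977, 0.214, 0.0, 0.0]
ft_force: [0.3, 0.2, 0.2]
width: 0.0257
grip_force: 4.0
```

Request:
carry_out:
  deltas:
    - {"hand":15,"dp":[0,0,0],"spin":0}
    - {"hand":15,"dp":[0,0,0],"spin":0}
    - {"hand":15,"dp":[0,0,0],"spin":0}
    - {"hand":15,"dp":[0,0,-0.04],"spin":0}
    - {"hand":15,"dp":[0,0,-0.08],"spin":0}
    - {"hand":15,"dp":[0,0,-0.14],"spin":0}
    - {"hand":15,"dp":[0,0,-0.22],"spin":0}
    - {"hand":15,"dp":[0,0,-0.3],"spin":0}
    - {"hand":15,"dp":[0,0,-0.4],"spin":0}
    - {"hand":15,"dp":[0,0,-0.5],"spin":0}
    - {"hand":15,"dp":[0,0,-0.6],"spin":0}
    - {"hand":15,"dp":[0,0,-0.7],"spin":0}
    - {"hand":15,"dp":[0,0,-0.76],"spin":0}
    - {"hand":15,"dp":[0,0,-0.78],"spin":0}
    - {"hand":15,"dp":[0,0,-0.78],"spin":0}
  force: 25

```text
time: 5.1
ee_pos: [0.494, -0.2545, 0.2809]
eef_rot: [0.977, 0.214, 0.0, 0.0]
ft_force: [-0.1, 0.3, -2.5]
width: 0.0258
grip_force: 25.0
```

Run:
```python
from h import *
o=[]
for n,u,v,w,h in(("top",280,140,80,100),("scene",190,60,80,100)):
    im=camera(n);cv2.imwrite(f"pics/{n}3.png",im[:,:,::-1]);o.append(cv2.resize(im[v:v+h,u:u+w,::-1],(400,500),interpolation=cv2.INTER_NEAREST))
cv2.imwrite("pics/m4.png",np.hstack(o));s=read_state();print(s["ee_pos"],s["ft_force"],s["torque"],s["joint_positions"])
```

```text
[ 0.49351467 -0.25435514  0.27943906] [-1.03631214 -0.68014234 -0.98589302] [ 0.05043397  0.03093371 -0.01218049] [ 0.69798528  0.17529854 -0.34716705  1.5436      0.05977543  1.43476111
 -0.79244633]
```

View pics/m4.png

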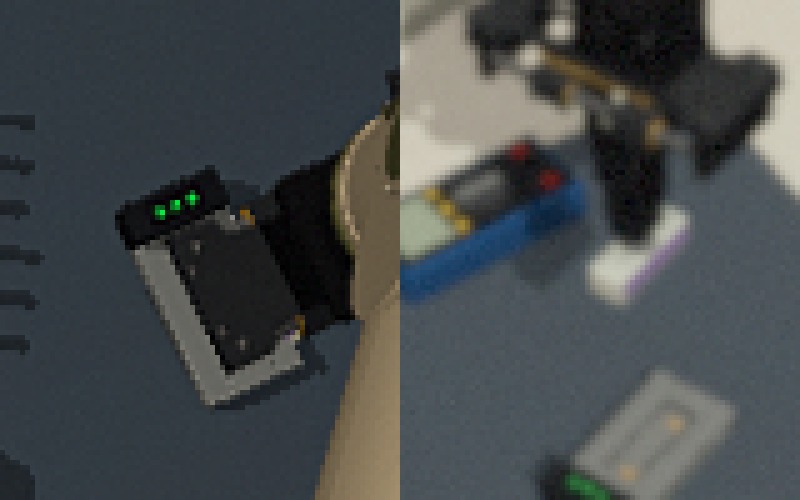

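The lamp is cleanly out of the dock, upright and square in the fingers, with its head at crop (640,255). I'll carry it over in two calls, turning it the roomy way for joint 7.

Request:
carry_out:
  deltas:
    - {"hand":15,"dp":[0.01,-0.03,0],"spin":-0.01}
    - {"hand":15,"dp":[0.04,-0.09,0],"spin":-0.04}
    - {"hand":15,"dp":[0.07,-0.18,0],"spin":-0.08}
    - {"hand":15,"dp":[0.11,-0.28,0],"spin":-0.12}
    - {"hand":15,"dp":[0.15,-0.38,0],"spin":-0.16}
    - {"hand":15,"dp":[0.19,-0.48,0],"spin":-0.2}
    - {"hand":15,"dp":[0.23,-0.58,0],"spin":-0.24}
    - {"hand":15,"dp":[0.27,-0.68,0],"spin":-0.28}
    - {"hand":15,"dp":[0.31,-0.78,0],"spin":-0.32}
    - {"hand":15,"dp":[0.34,-0.86,0],"spin":-0.35}
    - {"hand":15,"dp":[0.36,-0.91,0],"spin":-0.37}
    - {"hand":15,"dp":[0.37,-0.926,0],"spin":-0.38}
    - {"hand":15,"dp":[0.37,-0.926,0],"spin":-0.38}

```text
time: 6.5
ee_pos: [0.4811, -0.005, 0.2801]
eef_rot: [0.687, 0.726, -0.0, -0.0]
ft_force: [0.3, 0.0, -1.1]
width: 0.0259
grip_force: 25.0
```

```bash
cat >> h.py <<'E'
from scipy.spatial.transform import Rotation as Ro
def togo(x,y,z,yaw):
    s=[read_state() for _ in range(1)][0];R=Ro.from_quat(s["eef_rot"]).as_matrix();a=np.degrees(np.arctan2(R[1,0],R[0,0]))
    d=R.T@(np.array([x,y,z])-s["ee_pos"]);w=(yaw-a+180)%360-180
    print("pos",np.round(s["ee_pos"],4),"yaw",a.round(2),"tilt",np.degrees(np.arccos(-R[2,2])).round(2),"f",np.round(s["ft_force"],1),"j",np.round(s["joint_positions"],2));print("dp",(d/.25).round(4),"spin",round(-w/180,4))
E
python3 -c "
from h import *
togo(.468,.243,.28,161.8)"
```

```text
pos [ 0.4811 -0.005   0.2801] yaw 93.19 tilt 0.03 f [ 0.3  0.  -1.1] j [ 0.52  0.02 -0.6   1.71  0.01  1.42 -0.03]
dp [9.933e-01 3.000e-03 5.000e-04] spin -0.3812
```

Request:
carry_out:
  deltas:
    - {"hand":15,"dp":[0.03,0,0],"spin":-0.01}
    - {"hand":15,"dp":[0.09,0,0],"spin":-0.04}
    - {"hand":15,"dp":[0.18,0,0],"spin":-0.08}
    - {"hand":15,"dp":[0.28,0.001,0],"spin":-0.12}
    - {"hand":15,"dp":[0.39,0.001,0],"spin":-0.16}
    - {"hand":15,"dp":[0.5,0.002,0],"spin":-0.2}
    - {"hand":15,"dp":[0.61,0.002,0],"spin":-0.24}
    - {"hand":15,"dp":[0.72,0.003,0],"spin":-0.28}
    - {"hand":15,"dp":[0.82,0.003,0],"spin":-0.32}
    - {"hand":15,"dp":[0.91,0.003,0],"spin":-0.35}
    - {"hand":15,"dp":[0.97,0.003,0],"spin":-0.37}
    - {"hand":15,"dp":[0.993,0.003,0],"spin":-0.381}
    - {"hand":15,"dp":[0.993,0.003,0],"spin":-0.381}
    - {"hand":15,"dp":[0.993,0.003,0],"spin":-0.381}

```text
time: 7.9
ee_pos: [0.4691, 0.2413, 0.2804]
eef_rot: [0.161, 0.987, -0.0, -0.0]
ft_force: [0.3, -0.4, -1.1]
width: 0.026
grip_force: 25.0
```

Run:
```python
from h import *
o=[]
for n,u,v,w,h in(("top",140,170,80,100),("scene",280,170,80,100)):
    im=camera(n);cv2.imwrite(f"pics/{n}4.png",im[:,:,::-1]);o.append(cv2.resize(im[v:v+h,u:u+w,::-1],(400,500),interpolation=cv2.INTER_NEAREST))
cv2.imwrite("pics/m5.png",np.hstack(o))
for i in range(5):
    camera("top"); togo(.468,.243,.16,161.8)
# camera bias at the lamp in the dock: dot pixel against known TCP
X=[.494,-.2546,.140];print("bias px top",np.array([331.2,197])-proj("top",X),"scene",np.array([238,125.5])-proj("scene",X))
```

```text
pos [0.4691 0.2414 0.2805] yaw 161.53 tilt 0.03 f [-0.  -0.4 -1.6] j [ 0.22  0.18 -0.88  1.59  0.14  1.44  0.59]
dp [0.0064 0.005  0.4821] spin -0.0015
pos [0.469  0.2416 0.2806] yaw 161.55 tilt 0.03 f [ 0.1  0.4 -0.7] j [ 0.22  0.18 -0.88  1.59  0.14  1.44  0.59]
dp [0.0057 0.0043 0.4823] spin -0.0014
pos [0.4689 0.2417 0.2806] yaw 161.57 tilt 0.02 f [-0.4  0.1 -1.6] j [ 0.22  0.18 -0.88  1.59  0.14  1.44  0.59]
dp [0.0052 0.0038 0.4823] spin -0.0013
pos [0.4689 0.2419 0.2806] yaw 161.6 tilt 0.02 f [ 0.2  0.3 -1.2] j [ 0.22  0.18 -0.88  1.59  0.14  1.44  0.59]
dp [0.0048 0.0031 0.4823] spin -0.0011
pos [0.4688 0.242  0.2806] yaw 161.62 tilt 0.02 f [ 0.   0.2 -1.5] j [ 0.22  0.18 -0.88  1.59  0.14  1.44  0.59]
dp [0.0044 0.0027 0.4824] spin -0.001
bias px top [-0.16104929  0.60885843] scene [-0.34977403 -0.69459384]
```

View pics/m5.png

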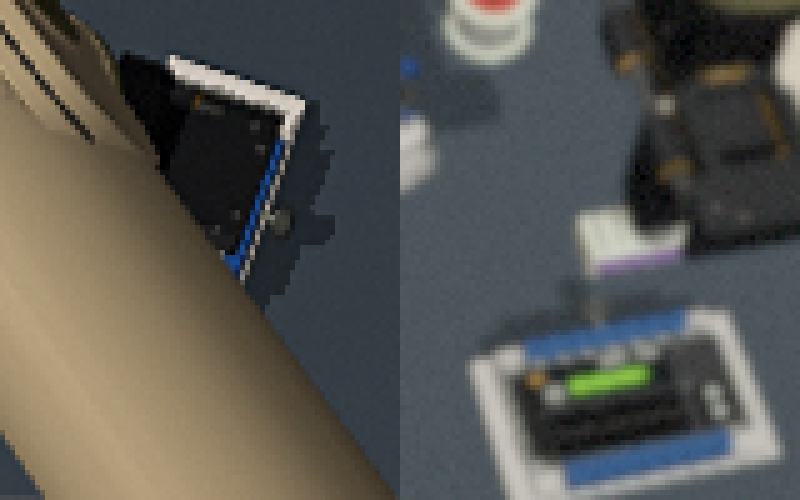

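Over the holder at safe height, the scene crop shows the lamp head at (635,240) level and parallel to the lime strip at (608,380); the arm hides the top view. Next: refine the strip estimate by removing camera bias.

Run:
```python
from h import *
I={n:cv2.cvtColor(cv2.imread(f"pics/{n}0.png"),cv2.COLOR_BGR2RGB) for n in C}
def wc(im,box,g):
    u,v,w,h=box;s=im[v:v+h,u:u+w].astype(float);W=np.clip(g(s[...,0],s[...,1],s[...,2]),0,None);y,x=np.mgrid[v:v+h,u:u+w];return np.array([(W*x).sum(),(W*y).sum()])/W.sum()
vi=lambda r,g,b:np.minimum(r,b)-g-8
li=lambda r,g,b:g-np.maximum(b,0)-50
B={"top":(327,192,9,10),"scene":(234,121,9,9)};L={"top":(172,197,22,22),"scene":(307,236,28,20)}
vt=lambda r,g,b:b-g-60
d={"top":wc(I["top"],B["top"],vt),"scene":wc(I["scene"],B["scene"],vi)};l={n:wc(I[n],L[n],li) for n in C}
X=[.4938,-.2546,.140];b={n:d[n]-proj(n,X) for n in C};print(d,l,b,tri(d))
print("raw",tri(l));print("corr",tri({n:l[n]-b[n] for n in C}))
for n in C:print(n,plane(n,l[n]-b[n],.023),plane(n,l[n],.023))
```

```text
{'top': array([330.99395405, 197.05078597]), 'scene': array([238.08, 125.32])} {'scene': array([320.99378882, 245.59385783]), 'top': array([182.55345366, 207.16591461])} {'scene': array([-0.3187149 , -0.85340048]), 'top': array([-0.36880304,  0.59799352])} (array([ 0.49301792, -0.25386911,  0.143775  ]), [np.float64(2.05), np.float64(2.05)])
raw (array([0.46922086, 0.24217737, 0.02663574]), [np.float64(2.74), np.float64(2.74)])
corr (array([0.47024676, 0.24286691, 0.02340265]), [np.float64(0.85), np.float64(0.85)])
scene [[0.47072268 0.24217082 0.023     ]] [[0.46983122 0.23921017 0.023     ]]
top [[0.46967341 0.24354142 0.023     ]] [[0.46756023 0.24477642 0.023     ]]
```

Bias-corrected, the two views agree: strip at (0.470, 0.243, 0.0234), against 0.023 expected. I'll lower most of the way, then settle and check.

Request:
carry_out:
  deltas:
    - {"hand":15,"dp":[-0.004,0.004,0.04],"spin":-0.001}
    - {"hand":15,"dp":[-0.004,0.004,0.12],"spin":-0.001}
    - {"hand":15,"dp":[-0.004,0.004,0.22],"spin":-0.001}
    - {"hand":15,"dp":[-0.004,0.004,0.32],"spin":-0.001}
    - {"hand":15,"dp":[-0.004,0.004,0.42],"spin":-0.001}
    - {"hand":15,"dp":[-0.004,0.004,0.5],"spin":-0.001}
    - {"hand":15,"dp":[-0.004,0.004,0.54],"spin":-0.001}
    - {"hand":15,"dp":[-0.004,0.004,0.56],"spin":-0.001}
    - {"hand":15,"dp":[-0.004,0.004,0.56],"spin":-0.001}
    - {"hand":15,"dp":[-0.004,0.004,0.56],"spin":-0.001}
    - {"hand":15,"dp":[-0.004,0.004,0.56],"spin":-0.001}
    - {"hand":15,"dp":[-0.004,0.004,0.56],"spin":-0.001}
    - {"hand":15,"dp":[-0.004,0.004,0.56],"spin":-0.001}

```text
time: 9.55
ee_pos: [0.4702, 0.2431, 0.1409]
eef_rot: [0.158, 0.987, 0.0, 0.0]
ft_force: [1.0, -0.0, -1.1]
width: 0.0256
grip_force: 25.0
```

Run:
```python
from h import *
for i in range(8): im=camera("scene"); s=read_state(); print(np.round(s["ee_pos"],4))
togo(.470,.243,.111,161.8)
cv2.imwrite("pics/scene5.png",im[:,:,::-1])
u,v,w,h=285,205,80,60;m=cv2.resize(im[v:v+h,u:u+w,::-1],(800,600),interpolation=cv2.INTER_CUBIC)
z=s["ee_pos"][2]-.0776;c=s["ee_pos"][:2];a=np.radians(161.8);ex=np.array([np.cos(a),np.sin(a)]);ey=np.array([-ex[1],ex[0]])
for x in(-.039,.039):
  for y in(-.014,.014):
    for k in(0,.022):
      p=proj("scene",[*(c+ex*x+ey*y),z+k])+[-.32,-.85];q=((p+.5-[u,v])*10).astype(int);cv2.circle(m,tuple(map(int,q)),5,(0,0,255) if k==0 else (0,255,255),-1)
cv2.imwrite("pics/m6.png",m)
```

```text
[0.4701 0.2431 0.1408]
[0.4701 0.243  0.1407]
[0.47   0.243  0.1406]
[0.47   0.2431 0.1406]
[0.47   0.243  0.1406]
[0.47   0.243  0.1405]
[0.4699 0.243  0.1405]
[0.4699 0.243  0.1405]
pos [0.4699 0.243  0.1405] yaw 161.84 tilt 0.0 f [-1.  -0.7 -1.9] j [ 0.18  0.29 -0.85  1.78  0.24  1.17  0.51]
dp [-0.0002 -0.      0.1181] spin 0.0002
```

View pics/m6.png

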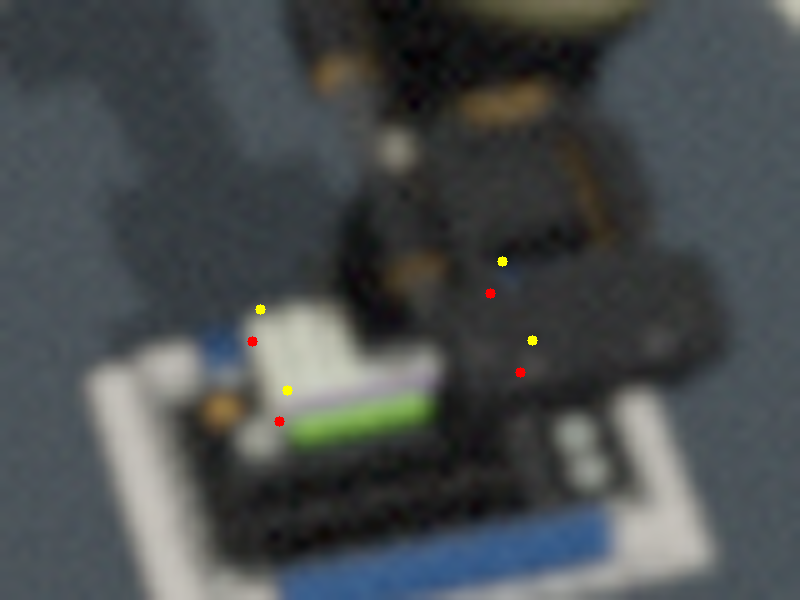

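The view shows the head (left end at about crop (262,365)) level, parallel to the lime strip at (360,418), and clear of the holder. It sits within about 1 px of prediction. I'll measure the lamp's left end and front-bottom edge against prediction to catch any in-hand offset.

Run:
```python
from h import *
from scipy.ndimage import map_coordinates as mc
im=cv2.imread("pics/scene5.png").astype(float)
s=read_state();c=np.array(s["ee_pos"][:2]);z=s["ee_pos"][2]-.0776;a=np.radians(161.8);ex=np.array([np.cos(a),np.sin(a)]);ey=np.array([-ex[1],ex[0]])
P=lambda x,y,k:proj("scene",[*(c+ex*x+ey*y),z+k])+[-.32,-.85]
def scan(f,ch,ts):
    L=np.array([f(t) for t in ts]);return mc(im[...,ch],[L[:,1],L[:,0]],order=1)
# which end is visible at left
print("end+",P(.039,0,.022),"end-",P(-.039,0,.022),"y+",P(0,.014,0),"y-",P(0,-.014,0))
sx=1 if P(.039,0,0)[0]<P(-.039,0,0)[0] else -1; sy=1 if P(0,.014,0)[1]>P(0,-.014,0)[1] else -1
ts=np.arange(.025,.056,.002)
for y in(-.010,-.005,0,.005,.010): print("end y",y,(sx,),scan(lambda t:P(sx*t,y,.022),2,ts).round().astype(int))
print((ts*1e3).round().astype(int))
tz=np.arange(-.012,.02,.002);print("z",(tz*1e3).round().astype(int))
for x in(.03,.02,.01,0): print("front x",sx*x,*[scan(lambda t:P(sx*x,sy*.014,t),k,tz).round().astype(int) for k in(1,2)])
```

```text
end+ [336.26749776 234.55973963] end- [311.92423744 239.51534449] y+ [321.73466594 236.25234187] y- [324.52167152 244.19401279]
end y -0.01 (-1,) [196 198 201 200 199 196 196 196 188 171 149 119  97  88  95 105]
end y -0.005 (-1,) [192 196 198 198 193 192 193 193 188 173 150 126 109 106 112 116]
end y 0 (-1,) [189 193 198 198 195 192 194 196 188 172 147 118  93  79  77  78]
end y 0.005 (-1,) [182 190 193 191 187 186 190 189 183 165 137 105  76  58  53  50]
end y 0.01 (-1,) [151 162 166 159 152 151 152 154 147 133 108  82  61  52  50  53]
[25 27 29 31 33 35 37 39 41 43 45 47 49 51 53 55]
z [-12 -10  -8  -6  -4  -2   0   2   4   6   8  10  12  14  16  18]
front x -0.03 [151 158 166 172 171 169 167 166 164 161 159 166 172 178 184 190] [113 121 129 137 140 143 147 150 153 157 160 167 173 180 186 190]
front x -0.02 [162 168 170 172 175 171 168 164 162 164 165 165 170 177 184 190] [120 127 132 137 143 145 148 150 154 159 164 169 174 180 185 190]
front x -0.01 [164 172 177 175 173 172 170 166 162 158 160 162 163 164 165 167] [124 132 138 140 143 146 149 151 153 156 159 163 166 167 168 168]
front x 0 [161 165 169 174 171 167 164 160 157 152 148 147 148 150 150 148] [119 125 131 137 140 142 144 146 147 148 149 150 151 153 154 151]
```

Run:
```python
from h import *
from scipy.ndimage import map_coordinates as mc
def run(f,c,z,yaw,b):
    im=cv2.imread(f"pics/{f}.png").astype(float)[...,2];n=f[:-1];a=np.radians(yaw);ex=np.array([np.cos(a),np.sin(a)]);ey=np.array([-ex[1],ex[0]])
    ts=np.arange(.025,.055,.0005)
    for sx in(-1,1):
        r=[]
        for y in(-.01,-.006,-.002,.002,.006,.01):
            p=np.array([proj(n,[*(np.array(c)+ex*sx*t+ey*y),z+.022])+b for t in ts]);g=mc(im,[p[:,1],p[:,0]],order=1)
            h=(g[:20].max()+g[-16:].min())/2; k=np.nonzero(g>h)[0]
            r.append((round(1e3*ts[k[-1]],1) if len(k) else None,int(g[:20].max()),int(g[-16:].min())))
        print(f,"end",sx,r)
b=[-.32,-.85];bt=[-.37,.6]
run("scene0",(.4938,-.2546),.008,24.7,b)
run("top0",(.4938,-.2546),.008,24.7,bt)
run("scene3",(.4937,-.2545),.2025,24.7,b)
run("scene4",(.4689,.2416),.203,161.6,b)
run("scene5",(.470,.243),.063,161.8,b)
```

```text
scene0 end -1 [(np.float64(54.5), 41, 84), (np.float64(54.5), 81, 95), (np.float64(51.5), 125, 100), (np.float64(44.5), 159, 101), (np.float64(42.0), 176, 104), (np.float64(40.0), 185, 105)]
scene0 end 1 [(np.float64(42.5), 176, 120), (np.float64(43.5), 190, 122), (np.float64(44.5), 195, 121), (np.float64(45.5), 195, 121), (np.float64(45.5), 195, 121), (np.float64(45.5), 192, 125)]
top0 end -1 [(np.float64(36.5), 222, 104), (np.float64(37.5), 221, 106), (np.float64(36.5), 215, 105), (np.float64(37.0), 221, 107), (np.float64(36.5), 222, 105), (np.float64(37.5), 220, 106)]
top0 end 1 [(np.float64(38.0), 231, 79), (np.float64(39.5), 225, 67), (np.float64(38.5), 226, 78), (np.float64(39.0), 226, 68), (np.float64(38.0), 221, 80), (np.float64(38.5), 228, 87)]
scene3 end -1 [(np.float64(54.5), 36, 55), (np.float64(54.5), 76, 70), (np.float64(42.0), 123, 78), (np.float64(41.5), 158, 77), (np.float64(40.5), 174, 76), (np.float64(39.5), 186, 77)]
scene3 end 1 [(np.float64(41.5), 169, 74), (np.float64(44.5), 190, 80), (np.float64(46.5), 197, 92), (np.float64(47.5), 199, 106), (np.float64(48.0), 199, 115), (np.float64(48.0), 198, 119)]
scene4 end -1 [(np.float64(45.5), 202, 80), (np.float64(45.5), 202, 81), (np.float64(46.0), 201, 77), (np.float64(45.5), 202, 76), (np.float64(45.5), 194, 78), (np.float64(44.5), 171, 76)]
scene4 end 1 [(np.float64(52.5), 51, 48), (np.float64(52.5), 54, 48), (np.float64(37.5), 66, 50), (np.float64(36.0), 73, 50), (np.float64(37.5), 60, 50), (np.float64(50.0), 54, 50)]
scene5 end -1 [(np.float64(45.0), 200, 88), (np.float64(44.5), 198, 105), (np.float64(45.0), 198, 91), (np.float64(45.5), 197, 60), (np.float64(45.5), 191, 49), (np.float64(44.5), 165, 48)]
scene5 end 1 [(np.float64(49.0), 54, 51), (np.float64(50.5), 53, 50), (np.float64(54.0), 53, 52), (np.float64(53.0), 52, 51), (np.float64(54.5), 52, 48), (np.float64(37.5), 50, 41)]
```

The 45 mm reading is explained: that end face is turned to the camera, which adds 22 mm × 0.3/1.04 ≈ 6.3 mm to the 39 mm half-length. So the lamp is centred in the hand to about 1 mm, and I can make the final descent.

Request:
carry_out:
  deltas:
    - {"hand":15,"dp":[0,0,0.02],"spin":0}
    - {"hand":15,"dp":[0,0,0.04],"spin":0}
    - {"hand":15,"dp":[0,0,0.06],"spin":0}
    - {"hand":15,"dp":[0,0,0.08],"spin":0}
    - {"hand":15,"dp":[0,0,0.1],"spin":0}
    - {"hand":15,"dp":[0,0,0.11],"spin":0}
    - {"hand":15,"dp":[0,0,0.118],"spin":0}
    - {"hand":15,"dp":[0,0,0.118],"spin":0}
    - {"hand":15,"dp":[0,0,0.118],"spin":0}
    - {"hand":15,"dp":[0,0,0.118],"spin":0}
    - {"hand":15,"dp":[0,0,0.118],"spin":0}
    - {"hand":15,"dp":[0,0,0.118],"spin":0}
    - {"hand":15,"dp":[0,0,0.118],"spin":0}
    - {"hand":15,"dp":[0,0,0.118],"spin":0}

```text
time: 11.35
ee_pos: [0.47, 0.243, 0.1111]
eef_rot: [0.158, 0.987, -0.0, 0.0]
ft_force: [-0.6, 0.2, -1.2]
width: 0.0259
grip_force: 25.0
```

Run:
```python
from h import *
for i in range(4): im=camera("scene")
togo(.470,.243,.111,161.8)
u,v,w,h=285,205,80,60;cv2.imwrite("pics/m7.png",cv2.resize(im[v:v+h,u:u+w,::-1],(800,600),interpolation=cv2.INTER_CUBIC))
```

```text
pos [0.47   0.2431 0.111 ] yaw 161.84 tilt 0.0 f [ 0.4  1.1 -1. ] j [ 0.16  0.33 -0.84  1.81  0.27  1.12  0.48]
dp [-0.0002 -0.0002  0.0002] spin 0.0002
```

View pics/m7.png

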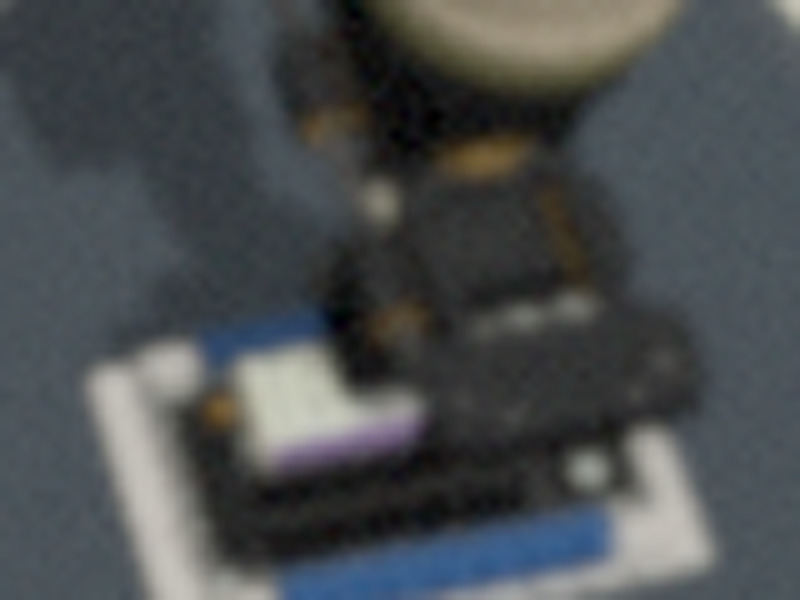

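The lamp head, with its violet edge running from (275,460) to (425,430), now covers the strip. It is level and parallel to the jaws, nothing is touching, and the pose is steady on target, so I'm handing it in.

```bash
python3 -c "
from bench import *
print(close_job())"
```

```text
the job is handed in; nothing more can be done
None
```

The job is handed in with the arm still holding the UV lamp steady, window level and lined up over the lime strip; by my measurements it is centred to within about 1–2 mm and about 10 mm above it, and I saw no contact with the phone, holder or driver stand.

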